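Close the tube sealer's drawer and hold its press lever level

TASK

Push the open sample drawer of the tube sealing press fully home, until it clicks in at its catch, and only then press the sprung lever paddle on top down to level (its flat top horizontal) and keep it there: the job finishes while you are still holding the lever level, so do not let it go. Do not push the lever on down towards its bottom stop, which would crush the tubes, and leave everything else on the bench where it is.

Things in the scene. Friction and masses are not known exactly. Their poses are not given: they have to be found in the camera images.
- sealer: tube sealing press, fixed: white hood 220 (x) x 170 (y) x 85 mm high with a drawer in front; at the rear of its top two brackets (134 mm apart over all, to 154 mm high) carry the lever. Origin: centre of its underside, on the bench; its -x is the front, where the drawer comes out, roughly towards the robot; z up. The lever's hinge axis runs along y through x = +85, z = 135 mm of this frame
- drawer (a joint): how far the sample drawer stands out along the press's -x, in m: 0 = home (within 3 mm counts). Starts 0.05 to 0.09 out, range 0.12. Friction about 1.5 N plus 8 N per m/s; a ball catch begins about 12 mm from home, needs about 7 N in all to pass, and from 5 mm on pulls the drawer in against a rigid stop at 0, where it stays by itself
- drawer_front (a point): middle of the outer face of the drawer's flat white front plate (150 mm wide, from 18 to 74 mm above the bench, no handle, a thin grey panel inlaid); the point lies 46 mm above the bench. With the drawer home it is at x = -124, y = 0 mm of the press. Push here along the press's +x. Axes as the press's. Behind the plate is a white tube block, lower than the plate
- lever (a joint): angle of the press lever, rad: 0 = raised (its rest, sprung; the arms slope up by 0.55 rad towards the front), 0.55 = level, 0.80 = bottom stop; grows as the paddle is pressed down. At the paddle it takes about 4 N to start and 8 N at level; it springs up when let go. Level means 0.47 to 0.63; never beyond 0.72
- lever_pad (a point): middle of the top face of the lever's black paddle, a flat bar 116 mm wide (y), 40 long, 12 thick on two side arms, 120 mm in front of the hinge axis, its top face 6 mm above the line through the hinge. The point is 203 mm above the bench (x = -14 mm of the press) at lever 0 and 141 mm (x = -35 mm) at level. Its axes are the press's, turned with the lever (equal at lever 0)
- tube_rack: bystander: white rack 130 x 70 x 40 mm with small tubes, loose beside the press; origin centre of underside
- beaker: bystander: glass beaker 64 mm across, 80 mm high, loose beside the press; origin centre of underside
- marker: bystander: marker pen 130 x 11 mm lying near the front of the press; origin under its middle
- timer: bystander: white bench timer 65 x 65 x 18 mm lying near the front of the press; origin centre of underside
- pipette: bystander: white hand pipette 250 mm long, 26 mm thick, lying; origin on its underside near its middle
- reagent: bystander: amber bottle 70 mm across, 150 mm high; origin centre of underside
- tip_box: bystander: grey box with clear lid 122 x 87 x 71 mm; origin centre of underside

How it is judged:
By the outcome, as a careful person would: the job done as asked, in the order asked, and still so for the second after the job is handed in, while the arm keeps its last pose, push and grip.
It also fails if it takes over 48 s, if anything falls off the work surface, if the arm or the gripper's body presses on something with over 40 N, if the wrist force passes 120 N, or if a joint passes its speed limit or range.

ROBOT

A 7-joint arm with a two-finger parallel gripper is mounted at the origin on the work surface. World frame = base frame: x ahead of the robot, y to its left, z up, the work surface at z = 0. Lengths are in mm, angles in rad, forces in N, time in s.
With the tool pointing down it reaches from about 350 to 900 mm from the base axis. Payload 7.2 kg.
Tool frame: the origin (TCP) lies at the centre of the arm's flange, where the gripper is bolted on; the fingertips stand 182 mm ahead of it and the grasp point (between the pads) lies 163 mm ahead of it; y points along the fingers, z is the direction in which the jaws open and shut, and the axes are right-handed (so a half turn about y gives the same grasp; the last joint's range is limited). The gripper opens to 88 mm and grips with 3 to 60 N. Pads are 20 mm wide; open, the fingers measure 115 mm over their backs; the gripper's body (75 mm by 178 mm) begins 61 mm behind the grasp point.
Start: joints at [-1.379, 0.411, -0.013, 1.596, 0.006, 1.134, -0.082], TCP at [160.563, 604.022, 404.653] pointing down, gripper open.
Joint ranges: [-2.95, 2.95], [-0.29, 1.99], [-1.47, 1.44], [0.14, 2.54], [-1.03, 4.17], [0.13, 1.85], [-2.86, 2.86]. Speed limits (rad/s): [2.39, 2.39, 3.01, 3.01, 3.14, 3.14, 3.14].

INTERFACE

Orientations are given as a unit quaternion [x, y, z, w].
In Python, from bench import observe, capture, calibration, ctrl, nets gives the robot as it stands.
- The arm moves only by the tool servo_tool, never from a script. Its argument "deltas" is text: rows parted by semicolons, each of 5 numbers parted by spaces: the finger opening in m, from 0 to 0.0878, then the shift along the tool's x, y, z in m, then the turn about the tool's y in degrees. A call has 1 to 5 rows; each row is the pose to reach, as a shift and turn from the pose commanded when the call began, along the tool's axes at that moment; what a row does not reach only later rows make up. A row lasts 1/10 s, in which the tool goes at most 50 mm and 8.59 degrees, less where a joint would pass 70% of its speed; a pose out of reach is approached as far as the arm can. A call with a gripper value outside its range is refused whole. The fingers move at their own pace and stop on an object; "force" is the grip in N (left out, the last holds). Time passes only in rows, so rows that repeat a pose let the fingers close. It gives the time, the measured TCP pose, the force and the opening at its end, in the units of the state.
- observe(): the state, without advancing time (a new reading comes with each control period).
- capture(name): name is "side" or "top" or "wrist"; returns the picture (480x640x3 uint8, red, green, blue); there is no depth.
- calibration(name): a dict with "mtx" (3x3 intrinsics, pixels), "rvec" (rotation vector, rad) and "tvec" (3), from world to camera coordinates, as OpenCV has them. Camera axes: x right, y down, z forward; pixel columns grow to the right and rows downward; lengths in mm; the calibration is good to about 2 mm. A picture is of the moment at which its call begins: read the wrist's pose just before it. calibration takes no time and is no camera call; for the wrist camera it gives the pose at the moment of the call.
- ctrl.job_done(): hands the job in, once; it reports no verdict.
Trained networks look in the newest picture that a camera, given by its name, has taken for a name from the list of things; names that differ only in an ending like _2 or _b are one class to them, and where a whole thing is asked for, a point or a joint stands for the part that bears it (a point fixed in the world has none). Each returns a list of dicts, best first, with "confidence" (0 to 1); they miss things now and then, are a little off and sometimes report something else, mostly with a low value. They report only what shows in the picture. A call takes as long as a camera call.
- nets.spot_in(label, camera): "pixel" ([column, row] in pixels, amid what is visible of it).
The state is a dict: "t": time; "q": joint angles; "qvel": joint speeds; "joint_torque": joint torques, N m; "position": TCP position; "orientation": TCP orientation; "wrist_force": force on the tool from outside, world axes, zero at the start; "torque": the same for the moment, N m; "grip_width": finger opening in mm.
Only numpy, scipy, OpenCV 4.12 (cv2) and the standard library are available. Lean on these libraries where they do the work, as an engineer would, in place of code of your own. Each camera call takes 0.05 s, during which the arm holds its last target. There are 200 camera calls.

## Working session

There is one attempt and no reset: what is moved stays moved. The work goes in short steps, Python scripts to look and compute and a tool call to move; the robot and the scene stay as the last step left them, time stands still between calls to the robot, and variables do not carry over. Pictures are saved under pics/ and viewed, on a budget of 10 in all, crops included, one or two more only if the job needs it, and the job is handed in when it is done.

Besides the shell and the picture viewer there is one more tool, called after "Request:" by a JSON object that holds its "fn" and its "kwargs", one argument or row to a line. servo_tool: Moves the arm, as the interface text tells. Its arguments: {"type":"object","properties":{"deltas":{"type":"string"},"force":{"type":"number"}},"required":["deltas"]}

```bash
ls; mkdir -p pics; cat > h.py <<'E'
import numpy as np, cv2
from bench import observe, capture, calibration, ctrl, nets
from scipy.spatial.transform import Rotation as R
def ray(cam,px):
    c=calibration(cam); K=np.array(c['mtx'],float); r=cv2.Rodrigues(np.array(c['rvec'],float))[0]; t=np.array(c['tvec'],float).ravel()
    d=r.T@np.linalg.solve(K,[px[0],px[1],1]); return -r.T@t, d/np.linalg.norm(d)
def onz(cam,px,z):
    o,d=ray(cam,px); return o+d*(z-o[2])/d[2]
def proj(cam,P):
    c=calibration(cam); return cv2.projectPoints(np.array(P,float).reshape(-1,3),np.array(c['rvec'],float),np.array(c['tvec'],float),np.array(c['mtx'],float),None)[0].reshape(-1,2)
def shot(cam,f):
    im=capture(cam); cv2.imwrite('pics/'+f,im[:,:,::-1]); return im
E
python3 - <<'E'
from h import *
o=observe(); print({k:np.round(v,3).tolist() for k,v in o.items()})
print(R.from_quat(o['orientation']).as_matrix().round(3))
z={'drawer_front':46,'lever_pad':203,'sealer':85,'tube_rack':20,'beaker':40,'marker':5,'timer':18,'pipette':13,'reagent':75,'tip_box':71}
for cam in('top','side'):
    shot(cam,cam+'1.png'); print(cam,ray(cam,(320,240)))
    for l in z:
        for r in nets.spot_in(l,cam)[:2]: print(l,np.round(r['confidence'],2),np.round(r['pixel']),onz(cam,r['pixel'],z[l]).round())
E
```

```text
pics
{'t': 0.0, 'q': [-1.379, 0.412, -0.013, 1.597, 0.006, 1.134, -0.082], 'qvel': [0.001, 0.0, 0.0, 0.001, -0.0, 0.002, 0.0], 'joint_torque': [0.0, -58.795, 0.642, -29.107, -0.054, 0.018, 0.0], 'position': [160.513, 603.809, 403.83], 'orientation': [0.702, -0.092, 0.092, -0.701], 'wrist_force': [-0.8, -0.923, -1.124], 'torque': [0.011, 0.004, 0.021], 'grip_width': 87.572}
[[ 0.966 -0.     0.257]
 [-0.257 -0.002  0.966]
 [ 0.    -1.    -0.002]]
top (array([ 457.07416722,  -38.4978282 , 1088.83636484]), array([ 0.09053697, -0.01232664, -0.99581681]))
drawer_front 0.78 [299. 250.] [526.  -3.  46.]
lever_pad 0.81 [308. 176.] [668. -22. 203.]
sealer 0.77 [308. 200.] [639. -21.  85.]
sealer 0.23 [310. 174.] [702. -24.  85.]
tube_rack 0.67 [244. 183.] [688. 139.  20.]
tube_rack 0.59 [299. 252.] [524.  -2.  20.]
beaker 0.3 [297. 250.] [528.   2.  40.]
marker 0.69 [230. 262.] [494. 165.   5.]
timer 0.82 [360. 285.] [ 449. -152.   18.]
pipette 0.81 [452. 348.] [ 305. -375.   13.]
reagent 0.59 [128. 260.] [491. 386.  75.]
reagent 0.47 [381. 208.] [ 629. -190.   75.]
tip_box 0.73 [496. 258.] [ 519. -459.   71.]
side (array([ -58.75334133, -781.80979102, 1043.43374764]), array([ 0.45508285,  0.53819222, -0.70940027]))
drawer_front 0.75 [300. 246.] [527. -11.  46.]
sealer 0.74 [341. 228.] [628. -53.  85.]
tube_rack 0.87 [306. 193.] [687. 173.  20.]
beaker 0.67 [379. 270.] [ 636. -193.   40.]
beaker 0.37 [251. 230.] [462. 122.  40.]
marker 0.58 [253. 228.] [489. 154.   5.]
marker 0.27 [310. 306.] [ 448. -155.    5.]
timer 0.76 [312. 307.] [ 442. -167.   18.]
pipette 0.82 [322. 407.] [ 303. -380.   13.]
reagent 0.97 [207. 170.] [481. 376.  75.]
tip_box 0.81 [433. 374.] [ 506. -486.   71.]
```

```bash
python3 - <<'E'
import cv2,numpy as np
a=cv2.imread('pics/top1.png')[130:310,210:410]; b=cv2.imread('pics/side1.png')[140:320,220:420]
cv2.imwrite('pics/c1.png',np.hstack([cv2.resize(x,None,fx=4,fy=4,interpolation=3)[:600,:] for x in (a,)]))
cv2.imwrite('pics/c2.png',cv2.resize(b,None,fx=3.3,fy=3.3,interpolation=3)[:600])
E
```

```text
(no output)
```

View pics/c1.png

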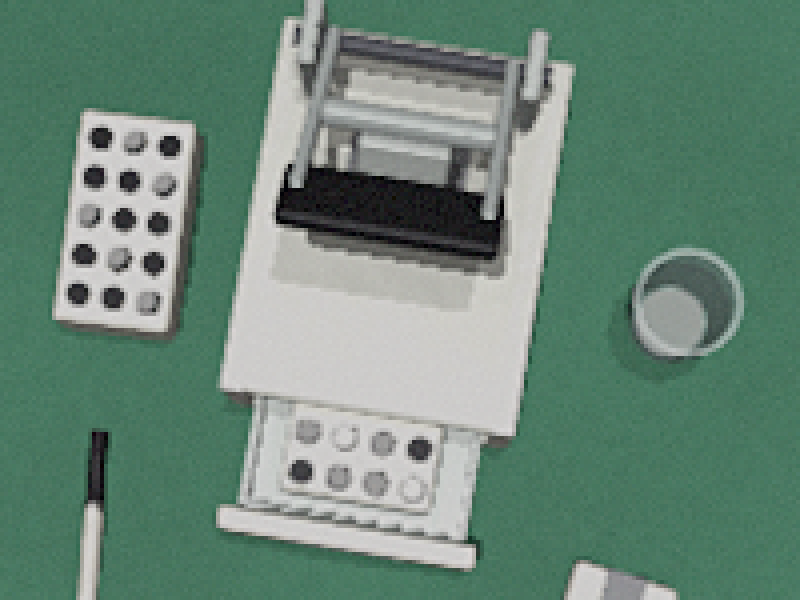

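View pics/c2.png

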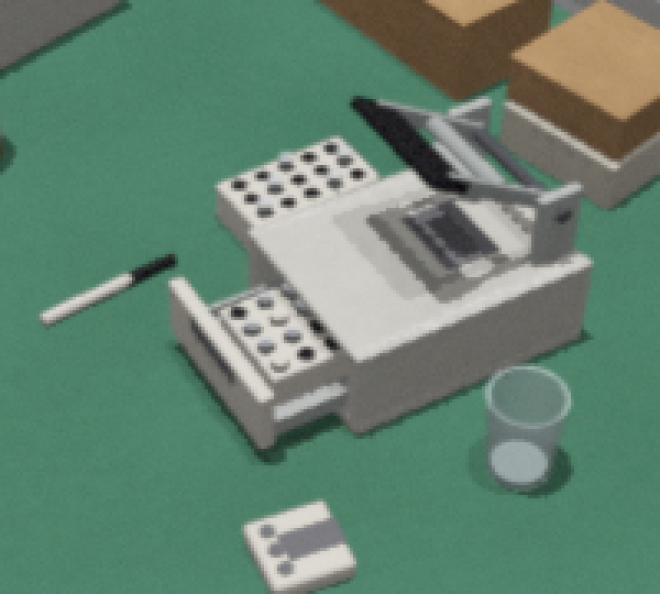

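```bash
python3 - <<'E'
from h import *
from scipy.optimize import least_squares
T=lambda u,v:(u/4+210,v/4+130); S=lambda u,v:(u/3.3+220,v/3.3+140)
H=lambda x,y:(x,y,85,0)
obs=[('top',H(-110,85),T(220,388)),('top',H(-110,-85),T(516,437)),('top',H(110,85),T(288,18)),('top',H(110,-85),T(573,66)),
('top',(-124,75,74,1),T(218,524)),('top',(-124,-75,74,1),T(475,566)),
('side',H(-110,85),S(248,232)),('side',H(-110,-85),S(358,360)),('side',H(110,-85),S(592,262)),
('side',(-124,75,74,1),S(170,280)),('side',(-124,-75,74,1),S(265,402))]
def W(p,q):
    c,s=np.cos(p[2]),np.sin(p[2]); x=q[0]-p[3]*q[3]; return [p[0]+c*x-s*q[1],p[1]+s*x+c*q[1],q[2]]
f=lambda p:np.concatenate([proj(c,W(p,q))[0]-px for c,q,px in obs])
r=least_squares(f,[640,-21,-.15,70],x_scale=[10,10,.1,10],loss='soft_l1')
p=r.x; print(p.round(3)); print(f(p).reshape(-1,2).round(1))
for n,q in dict(front=(-124,0,46,1),home=(-124,0,46,0),pad0=(-14,0,203,0),padL=(-35,0,141,0)).items(): print(n,np.round(W(p,q)))
o=observe();print(o['t'])
E
```

```text
[ 6.71911e+02 -2.42710e+01 -1.33000e-01  6.18700e+01]
[[ 0.3  0.2]
 [-0.1 -0.1]
 [-0.5  0.1]
 [ 0.3 -0.2]
 [-0.1 -0.1]
 [ 0.4 -0.1]
 [-0.2 -0.5]
 [ 0.   0.6]
 [ 0.2  0.2]
 [-0.  -0.1]
 [-0.4 -0.4]]
front [488.   0.  46.]
home [549.  -8.  46.]
pad0 [658. -22. 203.]
padL [637. -20. 141.]
1.1
```

Request:
{"fn": "servo_tool", "kwargs": {
  "deltas": "0.0 0.025 0 -0.030 -3; 0.0 0.055 0 -0.066 -7.3; 0.0 0.085 0 -0.102 -7.3; 0.0 0.115 0 -0.138 -7.3; 0.0 0.145 0 -0.174 -7.3",
  "force": 20
}}

```text
t: 1.6
position: [256.6, 396.8, 404.8]
orientation: [-0.705, 0.047, -0.047, 0.706]
wrist_force: [0.7, -0.2, 0.8]
grip_width: 51.1
```

Request:
{"fn": "servo_tool", "kwargs": {
  "deltas": "0.0 0.024 0 -0.038 0; 0.0 0.048 0 -0.076 0; 0.0 0.072 0 -0.114 0; 0.0 0.096 0 -0.152 0; 0.0 0.120 0 -0.190 0"
}}

```text
t: 2.1
position: [350.3, 192.6, 405.0]
orientation: [-0.705, 0.047, -0.047, 0.706]
wrist_force: [1.0, -0.1, -0.1]
grip_width: 11.2
```

Request:
{"fn": "servo_tool", "kwargs": {
  "deltas": "0.0 0.024 0.010 -0.038 0; 0.0 0.048 0.025 -0.076 0; 0.0 0.072 0.045 -0.114 0; 0.0 0.096 0.065 -0.150 0; 0.0 0.112 0.090 -0.173 0"
}}

```text
t: 2.6
position: [439.1, 5.4, 314.8]
orientation: [-0.705, 0.046, -0.049, 0.706]
wrist_force: [-0.2, 2.0, 0.8]
grip_width: 0.3
```

Request:
{"fn": "servo_tool", "kwargs": {
  "deltas": "0.0 0 0.030 0 0; 0.0 0 0.060 0 0; 0.0 0 0.090 0 0; 0.0 0 0.092 0 0; 0.0 0 0.092 0 0"
}}

```text
t: 3.1
position: [438.1, 8.0, 222.7]
orientation: [0.706, -0.047, 0.046, -0.705]
wrist_force: [0.1, -0.5, -0.5]
grip_width: 0.6
```

```bash
python3 - <<'E'
from h import *
o=observe(); print(o['t'],o['position'],o['wrist_force'],o['grip_width'])
print(R.from_quat(o['orientation']).as_matrix().round(3))
a=capture('top')[150:330,210:410,::-1]; b=capture('side')[140:320,220:420,::-1]
cv2.imwrite('pics/c3.png',np.hstack([cv2.resize(x,None,fx=2,fy=2,interpolation=cv2.INTER_CUBIC) for x in(a,b)]))
E
```

```text
3.1 [438.09030038   8.01576859 222.72764181] [ 0.11131462 -0.45137409 -0.46502532] 0.6093066690049478
[[ 0.991 -0.001  0.132]
 [-0.132 -0.     0.991]
 [-0.001 -1.    -0.001]]
```

View pics/c3.png

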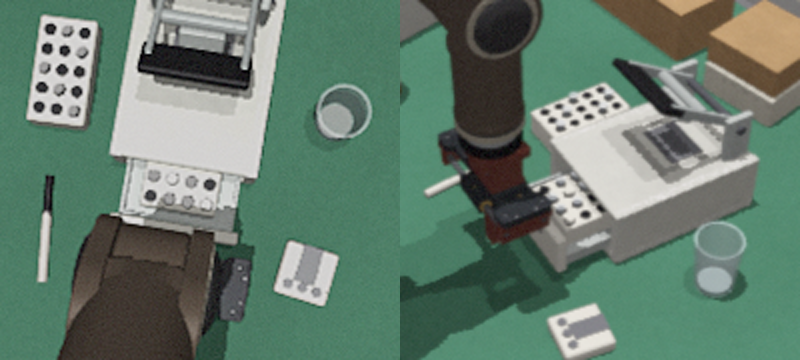

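Request:
{"fn": "servo_tool", "kwargs": {
  "deltas": "0.0 0.015 0 0 0; 0.0 0.030 0 0 0; 0.0 0.040 0 0 0; 0.0 0.050 0 0 0; 0.0 0.060 0 0 0"
}}

```text
t: 3.7
position: [497.9, 0.3, 223.2]
orientation: [-0.705, 0.047, -0.047, 0.706]
wrist_force: [-2.8, -0.0, 2.6]
grip_width: 0.7
```

Request:
{"fn": "servo_tool", "kwargs": {
  "deltas": "0.0 0.008 0 0 0; 0.0 0.016 0 0 0; 0.0 0.020 0 0 0; 0.0 0.024 0 0 0; 0.0 0.028 0 0 0"
}}

```text
t: 4.2
position: [525.4, -3.5, 222.5]
orientation: [0.706, -0.047, 0.047, -0.706]
wrist_force: [-1.7, -0.7, 0.7]
grip_width: 0.7
```

Request:
{"fn": "servo_tool", "kwargs": {
  "deltas": "0.0 0.002 0 0 0; 0.0 0.004 0 0 0; 0.0 0.006 0 0 0; 0.0 0.008 0 0 0; 0.0 0.008 0 0 0"
}}

```text
t: 4.7
position: [532.6, -4.5, 222.4]
orientation: [-0.706, 0.047, -0.046, 0.706]
wrist_force: [-4.1, -0.1, 1.3]
grip_width: 0.2
```

Request:
{"fn": "servo_tool", "kwargs": {
  "deltas": "0.0 0.001 0 0 0; 0.0 0.002 0 0 0; 0.0 0.003 0 0 0; 0.0 0.004 0 0 0; 0.0 0.005 0 0 0"
}}

```text
t: 5.2
position: [538.3, -5.1, 222.8]
orientation: [-0.706, 0.047, -0.047, 0.706]
wrist_force: [-3.5, 0.4, 2.8]
grip_width: 0.3
```

Request:
{"fn": "servo_tool", "kwargs": {
  "deltas": "0.0 0.001 0 0 0; 0.0 0.002 0 0 0; 0.0 0.003 0 0 0; 0.0 0.003 0 0 0; 0.0 0.003 0 0 0"
}}

```text
t: 5.7
position: [539.2, -5.3, 222.2]
orientation: [-0.705, 0.049, -0.045, 0.706]
wrist_force: [-10.1, 1.8, 8.1]
grip_width: 0.4
```

Request:
{"fn": "servo_tool", "kwargs": {
  "deltas": "0.0 0.001 0 0 0; 0.0 0.002 0 0 0; 0.0 0.002 0 0 0"
}}

```text
t: 6.0
position: [539.9, -5.4, 222.1]
orientation: [-0.705, 0.05, -0.043, 0.706]
wrist_force: [-17.3, 2.9, 15.0]
grip_width: 0.9
```

```bash
python3 - <<'E'
from h import *
o=observe(); print(o['t'],o['position'].round(1) if hasattr(o['position'],'round') else o['position'],o['wrist_force'],o['grip_width'])
b=shot('side','s4.png')[150:300,230:390,::-1]
cv2.imwrite('pics/c4.png',cv2.resize(b,None,fx=4,fy=4,interpolation=cv2.INTER_CUBIC))
E
```

```text
6.0 [539.9  -5.4 222.1] [-17.30877659   2.89603241  15.0494399 ] 0.8654675995585972
```

View pics/c4.png

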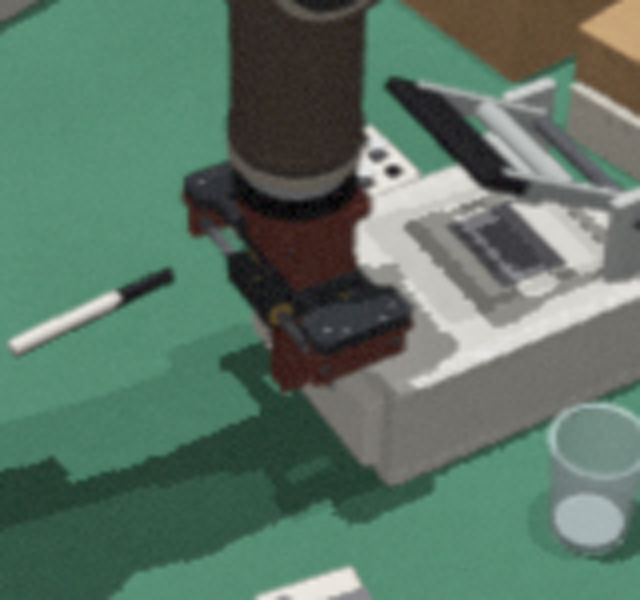

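Request:
{"fn": "servo_tool", "kwargs": {
  "deltas": "0.0 -0.010 0 0 0; 0.0 -0.025 0 0 0; 0.0 -0.040 -0.010 0 0; 0.0 -0.050 -0.040 0 0; 0.0 -0.050 -0.080 0 0"
}}

```text
t: 6.55
position: [491.9, 0.9, 302.2]
orientation: [0.706, -0.048, 0.046, -0.705]
wrist_force: [1.1, 0.8, 0.9]
grip_width: 0.4
```

Request:
{"fn": "servo_tool", "kwargs": {
  "deltas": "0.0 0 -0.040 0 0; 0.0 0 -0.080 0 0; 0.0 0 -0.120 0 0; 0.0 0 -0.128 0 0; 0.0 0 -0.128 0 0"
}}

```text
t: 7.05
position: [493.9, 0.7, 432.0]
orientation: [-0.705, 0.045, -0.048, 0.706]
wrist_force: [-0.2, -0.2, 0.1]
grip_width: 0.7
```

```bash
python3 - <<'E'
from h import *
o=observe(); print(o['t'],o['position'],o['wrist_force'],o['grip_width'])
a=capture('top')[140:290,220:370,::-1]; b=capture('side')[150:300,240:390,::-1]
cv2.imwrite('pics/c5.png',np.hstack([cv2.resize(x,None,fx=2.66,fy=2.66,interpolation=cv2.INTER_CUBIC) for x in(a,b)]))
E
```

```text
7.05 [493.91285464   0.70597105 431.98690666] [-0.1846395  -0.22396233  0.08120717] 0.6664361967191755
```

View pics/c5.png

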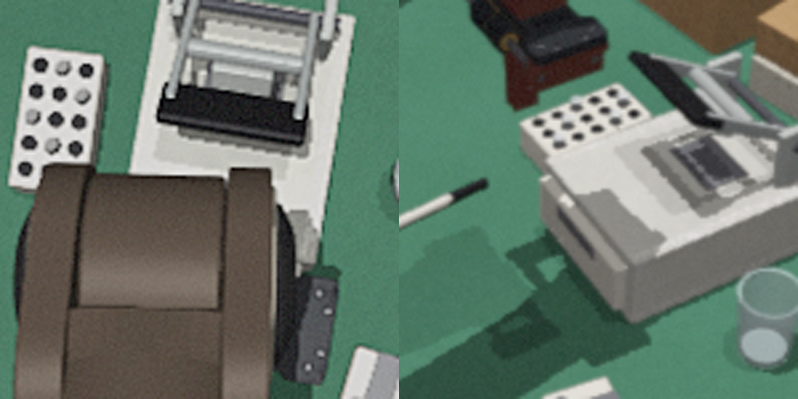

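Request:
{"fn": "servo_tool", "kwargs": {
  "deltas": "0.0 0.040 0 0 0; 0.0 0.080 0 0 0; 0.0 0.120 0 0 0; 0.0 0.150 0 0 0; 0.0 0.167 0 0 0"
}}

```text
t: 7.65
position: [660.9, -21.5, 427.1]
orientation: [0.706, -0.048, 0.046, -0.705]
wrist_force: [-0.3, -0.3, 0.3]
grip_width: -0.1
```

Request:
{"fn": "servo_tool", "kwargs": {
  "deltas": "0.0 0 0.010 0 0; 0.0 0 0.020 0 0; 0.0 0 0.028 0 0; 0.0 0 0.035 0 0; 0.0 0 0.040 0 0"
}}

```text
t: 8.15
position: [658.5, -21.1, 390.2]
orientation: [-0.705, 0.047, -0.047, 0.706]
wrist_force: [-0.3, 0.1, 4.2]
grip_width: 0.4
```

```bash
python3 - <<'E'
from h import *
o=observe(); print(o['t'],o['position'],o['wrist_force'])
th=-.133; M=np.array([[np.cos(th),-np.sin(th)],[np.sin(th),np.cos(th)]]); c=np.array([671.9,-24.3])
print('press xy of axis',M.T@(o['position'][:2]-c), 'tip z',o['position'][2]-182)
for d in (0,5,10): print(d,[proj('side',[*(c+M@[-124-d,y]),74])[0].round(1) for y in(75,-75)])
a=capture('top')[120:270,230:380,::-1]; b=capture('side')[120:270,280:430,::-1]
cv2.imwrite('pics/c6.png',np.hstack([cv2.resize(x,None,fx=2.66,fy=2.66,interpolation=cv2.INTER_CUBIC) for x in(a,b)]))
E
```

```text
8.15 [658.531494   -21.06888377 390.24312268] [-0.31047669  0.11624111  4.16210568]
press xy of axis [-13.67891508   1.42980667] tip z 208.24312267732745
0 [array([292.2, 216.8]), array([321.5, 252.3])]
5 [array([290.5, 217.4]), array([319.8, 253. ])]
10 [array([288.9, 218.1]), array([318.1, 253.8])]
```

View pics/c6.png

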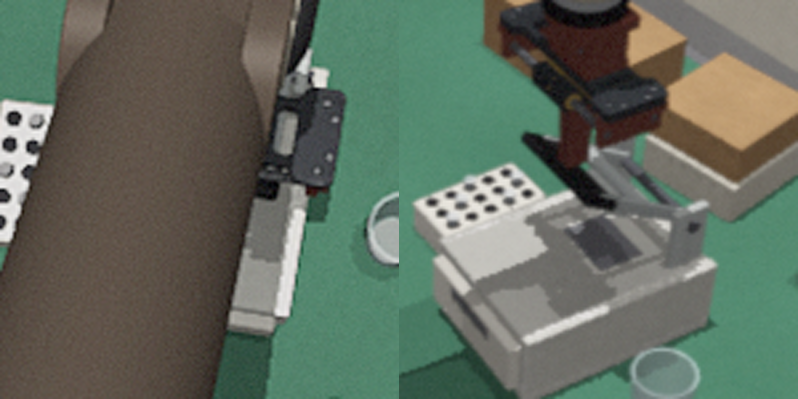

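Request:
{"fn": "servo_tool", "kwargs": {
  "deltas": "0.0 -0.004 0.006 0 0; 0.0 -0.007 0.012 0 0; 0.0 -0.010 0.019 0 0; 0.0 -0.013 0.026 0 0; 0.0 -0.016 0.035 0 0"
}}

```text
t: 8.75
position: [642.9, -19.0, 356.1]
orientation: [-0.705, 0.047, -0.047, 0.706]
wrist_force: [-1.5, 0.2, 6.4]
grip_width: 0.6
```

Request:
{"fn": "servo_tool", "kwargs": {
  "deltas": "0.0 -0.001 0.006 0 0; 0.0 -0.003 0.013 0 0; 0.0 -0.004 0.020 0 0; 0.0 -0.004 0.026 0 0; 0.0 -0.004 0.026 0 0"
}}

```text
t: 9.25
position: [638.3, -18.3, 329.1]
orientation: [-0.705, 0.048, -0.046, 0.706]
wrist_force: [-3.8, 1.3, 7.5]
grip_width: 0.7
```

```bash
python3 - <<'E'
from h import *
o=observe(); print(o['t'],o['position'],o['wrist_force'])
th=-.133; M=np.array([[np.cos(th),-np.sin(th)],[np.sin(th),np.cos(th)]]); c=np.array([671.9,-24.3])
print('press xy of axis',M.T@(o['position'][:2]-c), 'tip z',o['position'][2]-182)
E
```

```text
9.25 [638.31384642 -18.33453501 329.07536643] [-3.80264381  1.26426026  7.5383207 ]
press xy of axis [-34.08060828   1.45898043] tip z 147.07536643396787
```

Six millimetres more to level (tip z ≈ 141).

Request:
{"fn": "servo_tool", "kwargs": {
  "deltas": "0.0 0 0.003 0 0; 0.0 0 0.006 0 0; 0.0 0 0.006 0 0; 0.0 0 0.006 0 0; 0.0 0 0.006 0 0"
}}

```text
t: 9.75
position: [638.1, -18.4, 323.7]
orientation: [-0.705, 0.048, -0.046, 0.706]
wrist_force: [-6.2, 1.5, 8.1]
grip_width: 0.5
```

```bash
python3 - <<'E'
from h import *
o=observe(); print(o['t'],o['position'],o['wrist_force'])
th=-.133; M=np.array([[np.cos(th),-np.sin(th)],[np.sin(th),np.cos(th)]]); c=np.array([671.9,-24.3])
print('press xy of axis',M.T@(o['position'][:2]-c), 'tip z',o['position'][2]-182)
im=shot('side','s7.png')[120:270,280:430,::-1]
for l in (.4,.55,.7):
    a=.55-l; rot=lambda x,z:(85+x*np.cos(a)+z*np.sin(a),135-x*np.sin(a)+z*np.cos(a))
    print(l,[((proj('side',[*(c+M@[rot(x,6)[0],y]),rot(x,6)[1]])[0]-[280,120])*4).round() for x,y in((-140,58),(-140,-58),(-100,-58))])
cv2.imwrite('pics/c7.png',cv2.resize(im,None,fx=4,fy=4,interpolation=cv2.INTER_CUBIC))
E
```

```text
9.75 [638.14627652 -18.41583223 323.73532522] [-6.22196042  1.53319977  8.14667889]
press xy of axis [-34.23591762   1.35618004] tip z 141.73532521540926
0.4 [array([157., 265.]), array([255., 370.]), array([308., 356.])]
0.55 [array([153., 291.]), array([250., 397.]), array([304., 375.])]
0.7 [array([153., 315.]), array([249., 421.]), array([302., 393.])]
```

View pics/c7.png

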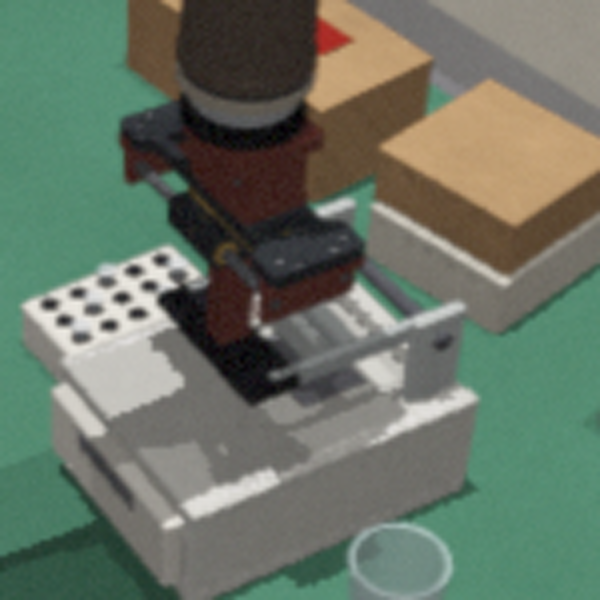

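The front-left corner of the paddle is at about (160, 290). I predicted (153, 291) for level, and the 8 N upward force also fits. The drawer is flush, so I'm handing in while holding.

```bash
python3 - <<'E'
from h import *
print(ctrl.job_done()); o=observe(); print(o['t'],o['position'],o['wrist_force'])
E
```

```text
the job is handed in; nothing more can be done
None
the job is handed in; nothing more can be done
```

I pushed the drawer home first, then pressed the lever paddle down to level, and handed the job in at about 9.75 s with the arm still holding it. `job_done` gives no verdict, so the outcome rests on my own checks.

- **Drawer:** I pushed with closed fingers until the force rose to 17 N with almost no further movement, which I took as the rigid stop. After I backed off, the front plate stayed flush with the hood. Its corners in the side picture fit the home position better than 5 mm out, though the right corner was about 4 pixels off my prediction.
- **Lever:** At the end the fingertips were at z ≈ 141.7 mm, against 141 mm for level. The upward force was 8.1 N, against about 8 N expected. The front-left paddle corner was within about 7 enlarged pixels (under 2 camera pixels) of the level prediction.
- **Bystanders:** The rack, beaker, marker and timer looked undisturbed in the pictures where they showed. I did not look again at the pipette, reagent bottle or tip box, but the arm did not go near the pipette or tip box and passed the bottle at a safe distance.
- **Unexplained forces:** There was about 15 N vertical force while pushing the drawer against its stop, and about 6 N sideways force while holding the lever. I put both down to friction or arm give; both are far below the limits.

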